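# Load the feeder rack in reverse order

## Task

Four parts stand in a row in the wooden rack with slats. Move them one by one into the aluminium rack with steel posts so that the row is in reverse order, seen from the robot: the part at the left end of the wooden rack goes to the right end of the aluminium one, and so on through to the part at the right end, which goes to the left end. Set each part upright over the round mark in the middle of its own bay, lengthwise front to back as it stood and square to the rack, and do not disturb the mouse, the fuse carton or the solder reel.

Things in the scene. Friction and masses are not known exactly. Their poses are not given: they have to be found in the camera images.
- slat_rack: Wooden board 110x300x12 mm, fixed, left or right of the other rack; the parts start on it. Origin: centre of its underside; x away from the robot, y to robot's left (turned up to 0.2 rad). Bay centres at x 0, y +105, +35, -35, -105 mm (left to right), floor z 12 mm. Bays are parted by slats along x, 98 mm long, 5 thick, 12 mm above the floor, at y 0, +-70, +-140; open in front and behind.
- post_rack: Aluminium plate 110x300x12 mm, fixed, the empty target. Origin and axes as for slat_rack. Bay centres at x 0, y +105, +35, -35, -105 mm (left to right), each with a dark round mark of 20 mm; floor z 12 mm. Bays are parted by steel posts, 8 mm diameter, 12 mm above the floor, at x +-42 and y 0, +-70, +-140 mm.
- transformer: Small mains transformer, dark core, yellow winding, 46 (x) x 77 (y) x 46 (z) mm with two flat feet, 0.38 to 0.63 kg. Origin: centre of its underside, z up; its own y starts roughly along the rack's x. Grip it from above, fingers closing along its y: 56 mm wide there (end faces 24 mm broad, 46 mm high); the feet, 2 mm high, stick out 10 mm beyond each end.
- heat_sink: Black finned heat-sink block, 40 (x) x 60 (y) x 28 (z) mm, fins up and along y, about 0.11 kg. Origin: centre of its underside, z up; its own y starts roughly along the rack's x. Grip it from above, fingers closing along its y: 60 mm wide there.
- relay: Grey-blue relay cube on a black foot, 22 (x) x 29 (y) x 34 (z) mm, about 35 g. Origin: centre of its underside, z up; its own y starts roughly along the rack's x. Grip it from above, fingers closing along its y: 29 mm wide there.
- coax_adapter: Pale grey metal coaxial adapter lying on its side, narrower in the middle, 21 (x) x 50 (y) x 22 (z) mm, about 40 g; does not roll. Origin: centre of its underside, z up; its own y starts roughly along the rack's x. Grip it from above, fingers closing along its y: 50 mm wide there.
- mouse: Black computer mouse, 110 x 60 x 40 mm, a bystander behind the racks. Origin: centre of its underside.
- fuse_carton: Small buff carton, 32 x 64 x 22 mm, a bystander in front of the racks. Origin: centre of its underside.
- solder_reel: Reel of solder with yellow flanges standing on one of them, 62 mm diameter, 42 mm high, a bystander behind the racks. Origin: centre of its underside.
Things that resemble listed ones, but are neither listed nor needed, are in the scene too. What is shaped like the coax_adapter but purple or turquoise is not meant.

How it is judged (in metres and radians):
At the end, for the whole second after the job is handed in: Each part stands in the post-rack bay mirroring the slat-rack bay it started in (leftmost to rightmost etc.): within 15 mm (rack x) and 13 mm (rack y) of the bay centre, on the bay floor, upright within 0.12 rad, its y along the rack's x within 0.25 rad either way round, released, at rest (((y of transformer in the frame of post_rack between 0.092 and 0.118 m and (distance of transformer from where it was at the start of the episode below 0.165 m or distance of transformer from where it was at the start of the episode above 0.515 m)) or (y of transformer in the frame of post_rack between 0.022 and 0.048 m and (distance of transformer from where it was at the start of the episode below 0.305 m or distance of transformer from where it was at the start of the episode above 0.375 m)) or (y of transformer in the frame of post_rack between -0.048 and -0.022 m and (distance of transformer from where it was at the start of the episode below 0.305 m or distance of transformer from where it was at the start of the episode above 0.375 m)) or (y of transformer in the frame of post_rack between -0.118 and -0.092 m and (distance of transformer from where it was at the start of the episode below 0.165 m or distance of transformer from where it was at the start of the episode above 0.515 m))) and x of transformer in the frame of post_rack between -0.015 and 0.015 m and z of transformer in the frame of post_rack between 0.009 and 0.016 m and angle between each of transformer, heat_sink, relay, coax_adapter's own z axis and vertical below 0.12 rad and angle between the y axis of each of transformer, heat_sink, relay, coax_adapter and the x axis of post_rack, either way round below 0.25 rad and linear speed of each of transformer, heat_sink, relay, coax_adapter below 0.02 m/s and angular speed of each of transformer, heat_sink, relay, coax_adapter below 0.2 rad/s and ((y of heat_sink in the frame of post_rack between 0.092 and 0.118 m and (distance of heat_sink from where it was at the start of the episode below 0.165 m or distance of heat_sink from where it was at the start of the episode above 0.515 m)) or (y of heat_sink in the frame of post_rack between 0.022 and 0.048 m and (distance of heat_sink from where it was at the start of the episode below 0.305 m or distance of heat_sink from where it was at the start of the episode above 0.375 m)) or (y of heat_sink in the frame of post_rack between -0.048 and -0.022 m and (distance of heat_sink from where it was at the start of the episode below 0.305 m or distance of heat_sink from where it was at the start of the episode above 0.375 m)) or (y of heat_sink in the frame of post_rack between -0.118 and -0.092 m and (distance of heat_sink from where it was at the start of the episode below 0.165 m or distance of heat_sink from where it was at the start of the episode above 0.515 m))) and x of heat_sink in the frame of post_rack between -0.015 and 0.015 m and z of heat_sink in the frame of post_rack between 0.009 and 0.016 m and ((y of relay in the frame of post_rack between 0.092 and 0.118 m and (distance of relay from where it was at the start of the episode below 0.165 m or distance of relay from where it was at the start of the episode above 0.515 m)) or (y of relay in the frame of post_rack between 0.022 and 0.048 m and (distance of relay from where it was at the start of the episode below 0.305 m or distance of relay from where it was at the start of the episode above 0.375 m)) or (y of relay in the frame of post_rack between -0.048 and -0.022 m and (distance of relay from where it was at the start of the episode below 0.305 m or distance of relay from where it was at the start of the episode above 0.375 m)) or (y of relay in the frame of post_rack between -0.118 and -0.092 m and (distance of relay from where it was at the start of the episode below 0.165 m or distance of relay from where it was at the start of the episode above 0.515 m))) and x of relay in the frame of post_rack between -0.015 and 0.015 m and z of relay in the frame of post_rack between 0.009 and 0.016 m and ((y of coax_adapter in the frame of post_rack between 0.092 and 0.118 m and (distance of coax_adapter from where it was at the start of the episode below 0.165 m or distance of coax_adapter from where it was at the start of the episode above 0.515 m)) or (y of coax_adapter in the frame of post_rack between 0.022 and 0.048 m and (distance of coax_adapter from where it was at the start of the episode below 0.305 m or distance of coax_adapter from where it was at the start of the episode above 0.375 m)) or (y of coax_adapter in the frame of post_rack between -0.048 and -0.022 m and (distance of coax_adapter from where it was at the start of the episode below 0.305 m or distance of coax_adapter from where it was at the start of the episode above 0.375 m)) or (y of coax_adapter in the frame of post_rack between -0.118 and -0.092 m and (distance of coax_adapter from where it was at the start of the episode below 0.165 m or distance of coax_adapter from where it was at the start of the episode above 0.515 m))) and x of coax_adapter in the frame of post_rack between -0.015 and 0.015 m and z of coax_adapter in the frame of post_rack between 0.009 and 0.016 m); the robot touches nothing.
It fails at once if the mouse was disturbed (moved more than 15 mm) (distance of mouse from where it was at the start of the episode above 0.015 m).
It fails at once if the fuse carton was disturbed (moved more than 15 mm) (distance of fuse_carton from where it was at the start of the episode above 0.015 m).
It fails at once if the solder reel was disturbed (moved more than 15 mm) (distance of solder_reel from where it was at the start of the episode above 0.015 m).
It also fails if it takes over 93 s, if anything falls off the work surface, if the arm or the gripper's body presses on something with over 40 N, if the wrist force passes 120 N, or if a joint passes its speed limit or range.

## Robot

A 7-joint arm with a two-finger parallel gripper is mounted at the origin on a cart in front of the work surface, level with it; the furniture and walls round the work are solid. World frame = base frame: x ahead of the robot, y to its left, z up, the work surface at z = 0. Lengths are in m, angles in degrees, forces in N, time in s.
With the tool pointing down it reaches from about 0.425 to 0.875 m from the base axis. Payload 4.7 kg.
Tool frame: the origin (TCP) lies midway between the tips of the shut fingers; the grasp point (between the pads) lies 19 mm behind it (env.grip_point_offset is the distance from the TCP to the grasp point, in m); z points along the fingers, y is the line along which they close (so a half turn about z gives the same grasp; the last joint's range is limited). The gripper opens to 87 mm and grips with 3 to 60 N. Pads are 19 mm wide; open, the fingers measure 117 mm over their backs; the gripper's body (75 mm by 190 mm) begins 51 mm behind the grasp point.
Start: joints at [-67.317, 18.392, -4.016, 83.108, 1.295, 78.541, -3.26], TCP at [0.242, 0.603, 0.223] pointing down, gripper open.
Joint ranges: [-163.93, 163.93], [-17.29, 119.83], [-79.2, 71.16], [3.27, 140.29], [-89.18, 269.18], [5.43, 117.66], [-154.24, 154.24]. Speed limits (degrees/s): [147.25, 147.25, 180, 180, 180, 180, 180].

## Interface

Orientations are given as [roll, pitch, yaw] about the fixed x, y, z axes, in that order (R = Rz(yaw) Ry(pitch) Rx(roll)).
In Python, from cell import env gives the robot as it stands.
- The arm moves only by the shell command python3 -m jog 'ROWS' [FORCE]. ROWS is JSON, a list of rows, each a list of 7 numbers: the shift along the tool's x, y, z in m, then the turn, a rotation vector about the tool's x, y, z in rad, then the finger opening in m, from 0 to 0.087. A call has 1 to 12 rows; each row shifts and turns the commanded pose from where the row before left it, along the tool's axes as they then stand; what a row does not reach is not made up. A row lasts 1/12 s, in which the tool goes at most 41.7 mm and 7.16 degrees, less where a joint would pass 70% of its speed; a pose out of reach is approached as far as the arm can. A call is refused whole if a number of a shift passes 0.0417 or a number of a turn 0.125, either way. A call with a gripper value outside its range is refused whole. The fingers move at their own pace and stop on an object; FORCE is the grip in N (left out, the last holds). Time passes only in rows, so rows that do not move let the fingers close. It gives the time, the measured TCP pose, the force, the opening and the grip force at its end, in the units of the state.
- env.get_obs(): the state, without advancing time (a new reading comes with each control period).
- env.read_camera(name): name is "scene" or "side" or "wrist"; returns the picture (480x640x3 uint8, blue, green, red); there is no depth.
- env.get_calibration(name): a dict with "fov_y" (degrees; the focal length in pixels is half the picture's height over the tangent of half this angle, whatever the lens; pixels are square), "cx", "cy" (the principal point, pixels), "pose" (4x4, takes a point from camera to world coordinates). Camera axes: x right, y up, looking along -z (the intrinsics and any distortion apply to the point x, -y, -z); pixel columns grow to the right and rows downward; lengths in m; the calibration is good to about 2 mm. A picture is of the moment at which its call begins: read the wrist's pose just before it. get_calibration takes no time and is no camera call; for the wrist camera it gives the pose at the moment of the call.
- env.sign_off(): hands the job in; it is judged then, once.
The state is a dict: "time_s": time; "qpos": joint angles; "joint_velocities": joint speeds; "effort": joint torques, N m; "tool_pos": TCP position; "tool_rot": TCP orientation; "force": force on the tool from outside, world axes, zero at the start; "wrist_torque": the same for the moment, N m; "grip_width": finger opening in m; "grasp_force": force on a finger pad.
Only numpy, scipy, OpenCV 4.12 (cv2) and the standard library are available. Lean on these libraries where they do the work, as an engineer would, in place of code of your own. Each camera call takes 0.05 s, during which the arm holds its last target. There are 200 camera calls.

## Working session

There is one attempt and no reset: what is moved stays moved. The work goes in short steps, Python scripts to look and compute and a shell command to move; the robot and the scene stay as the last step left them, time stands still between calls to the robot, and variables do not carry over. Pictures are saved under pics/ and viewed, at most 14 in all, crops included, and the job is handed in when it is done.

```bash
mkdir -p pics; ls; python3 - <<'E'
from cell import env
import cv2
o=env.get_obs();print(o['time_s'],o['tool_pos'],o['tool_rot'],o['grip_width'])
for n in ('scene','side','wrist'):
    c=env.get_calibration(n);print(n,c)
    cv2.imwrite(f'pics/{n}0.png',env.read_camera(n))
E
```

```text
pics
0.0 [0.24203295 0.60266235 0.22143827] [-1.79889571e+02  5.53712158e-03  1.58125176e+02] 0.08707234959577094
scene {'fov_y': 45.84926935021176, 'cx': 312.694375795859, 'cy': 247.36542349634965, 'pose': array([[ 0.65041384,  0.42439261, -0.6299625 , -0.14579468],
       [-0.7594704 ,  0.37743787, -0.5298541 , -0.63813853],
       [ 0.01290554,  0.82306231,  0.56780444,  0.69927237],
       [ 0.        ,  0.        ,  0.        ,  1.        ]])}
side {'fov_y': 55.20838949813054, 'cx': 330.23459229882866, 'cy': 246.04277013936644, 'pose': array([[ 0.97653211,  0.13740805, -0.16584351,  0.39952576],
       [-0.21513366,  0.65854862, -0.72113191, -0.76596233],
       [ 0.01012668,  0.73988698,  0.67265497,  0.73936691],
       [ 0.        ,  0.        ,  0.        ,  1.        ]])}
wrist {'fov_y': 71.43603245452982, 'cx': 323.2063233055551, 'cy': 244.93827164742925, 'pose': array([[ 0.37300561, -0.89042254, -0.26079592,  0.16997664],
       [ 0.92782353,  0.35699206,  0.10816733,  0.63223175],
       [-0.00321255, -0.28231961,  0.95931503,  0.38428382],
       [ 0.        ,  0.        ,  0.        ,  1.        ]])}
```

View pics/scene0.png

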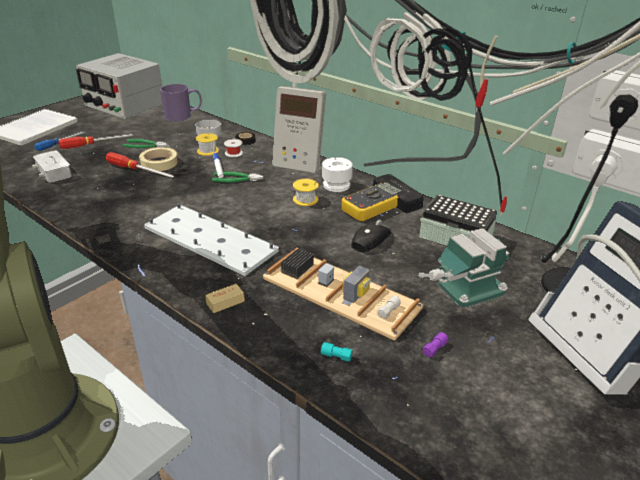

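View pics/side0.png

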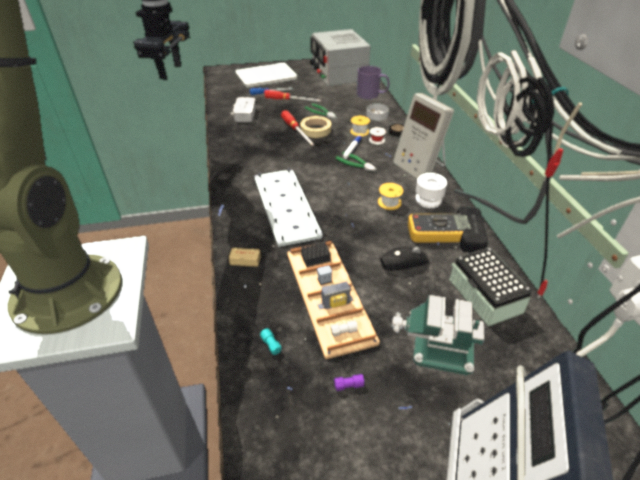

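The scene and side views show the wooden rack on the right. From the left it holds the black heat sink (scene 297,262), grey-blue relay (326,273), transformer (357,285) and pale grey adapter (390,307). The aluminium rack on the left, around (210,238), is empty. There are three adapter-shaped things: turquoise (337,351), purple (435,345) and pale grey (390,307). The pale grey one in the rack fits the description, and I'll confirm it in an enlarged crop.

```bash
python3 - <<'E'
import cv2,numpy as np
a=cv2.imread('pics/scene0.png')[195:345,135:435];a=cv2.resize(a,None,fx=2.6,fy=2.6,interpolation=cv2.INTER_CUBIC)
b=cv2.imread('pics/side0.png')[160:365,200:400];b=cv2.resize(b,None,fx=2.9,fy=2.9,interpolation=cv2.INTER_CUBIC)
cv2.imwrite('pics/c1.png',a);cv2.imwrite('pics/c2.png',b)
E
```

```text
(no output)
```

View pics/c1.png

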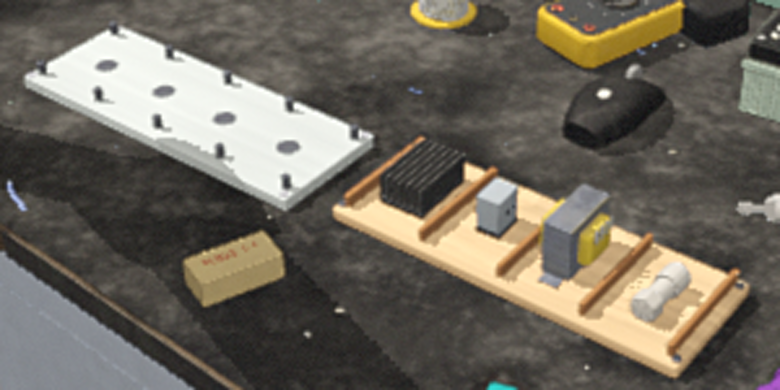

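View pics/c2.png

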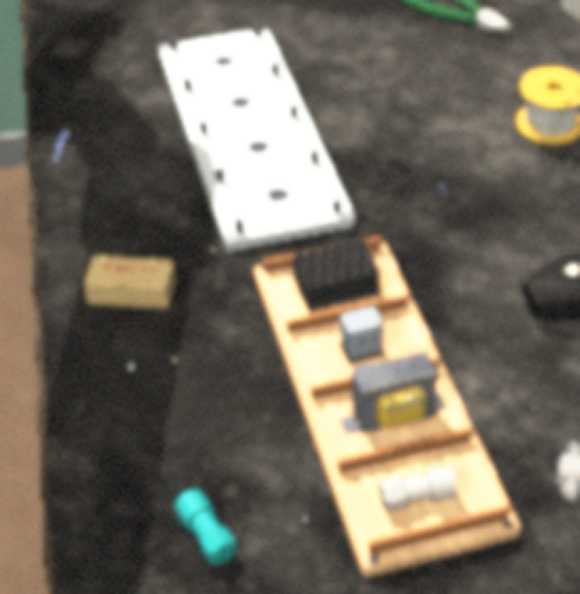

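The crops confirm it. The pale grey adapter is in the rightmost wooden bay (scene crop 661,290), and the turquoise and purple ones lie outside the racks. The four round marks are at crop 1 (107,66), (164,91), (225,118) and (288,147).

```bash
cat > h.py <<'E'
import numpy as np,cv2
def ray(c,uv,z):
    f=240/np.tan(np.radians(c['fov_y']/2))
    d=np.array([(uv[0]-c['cx'])/f,-(uv[1]-c['cy'])/f,-1.0]);P=c['pose']
    d=P[:3,:3]@d;o=P[:3,3];return o+d*(z-o[2])/d[2]
def proj(c,p):
    P=c['pose'];q=P[:3,:3].T@(np.array(p)-P[:3,3]);f=240/np.tan(np.radians(c['fov_y']/2))
    return np.array([c['cx']-f*q[0]/q[2],c['cy']+f*q[1]/q[2]])
E
python3 - <<'E'
from cell import env
from h import *
import numpy as np
np.set_printoptions(precision=4,suppress=True)
S=env.get_calibration('scene');D=env.get_calibration('side')
s=lambda p:((p[0]+.5)/2.6-.5+135,(p[1]+.5)/2.6-.5+195)
d=lambda p:((p[0]+.5)/2.9-.5+200,(p[1]+.5)/2.9-.5+160)
for nm,ps,pd,z in (('marks',[(107,66),(164,91),(225,118),(288,147)],[(223,61),(240,102),(258,147),(277,195)],.012),
 ('platecorn top: nearright, farright',[(288,207),(373,140)],[(228,243),(353,220)],.012),
 ('wood corn: nearL,nearR,farR',[(336,209),(677,368),(747,286)],[(257,266),(362,568),(519,531)],.012),
 ('heatsink top ctr',[(422,172)],[(335,263)],.04),('relay top',[(497,190)],[(361,319)],.046),
 ('trafo top',[(577,214)],[(395,375)],.058),('coax top',[(662,283)],[(417,480)],.03)):
    A=np.array([ray(S,s(p),z) for p in ps])[:,:2];B=np.array([ray(D,d(p),z) for p in pd])[:,:2]
    print(nm);print(np.hstack([A,B]))
E
```

```text
marks
[[0.4926 0.3076 0.4907 0.3088]
 [0.4994 0.2392 0.4973 0.2392]
 [0.5062 0.1693 0.5035 0.1689]
 [0.5117 0.0997 0.5093 0.1   ]]
platecorn top: nearright, farright
[[0.456  0.0418 0.4605 0.0478]
 [0.5646 0.0552 0.5661 0.055 ]]
wood corn: nearL,nearR,farR
[[ 0.4786  0.0126  0.4795  0.0157]
 [ 0.505  -0.2816  0.503  -0.2806]
 [ 0.6092 -0.272   0.6104 -0.274 ]]
heatsink top ctr
[[ 0.5294 -0.0303  0.5359 -0.0234]]
relay top
[[ 0.5432 -0.0925  0.5418 -0.0929]]
trafo top
[[ 0.5463 -0.1635  0.5511 -0.1626]]
coax top
[[ 0.5527 -0.2351  0.5505 -0.2327]]
```

From two views that agree within a few mm:

| Rack | Centre | Yaw | Notes |
|---|---|---|---|
| Post rack | (0.501, 0.204) | about 5.1° | empty |
| Slat rack | (0.546, -0.129) | about 4.9° | parts near bay centres |

I'll turn the tool to yaw 95°, so the fingers close along rack x, and go over the wooden rack for a wrist check.

```bash
python3 -m jog '[[0,0,0,0,0,0.06,0.087],[0,0,0,0,0,0.12,0.087],[0,0,0,0,0,0.12,0.087],[0,0,0,0,0,0.12,0.087],[0,0,0,0,0,0.12,0.087],[0,0,0,0,0,0.12,0.087],[0,0,0,0,0,0.12,0.087],[0,0,0,0,0,0.12,0.087],[0,0,0,0,0,0.12,0.087],[0,0,0,0,0,0.08,0.087],[0,0,0,0,0,0,0.087]]' 40
python3 -m jog '[[-0.016,0.005,0,0,0,0,0.087],[-0.031,0.01,0,0,0,0,0.087],[-0.032,0.01,0,0,0,0,0.087],[-0.032,0.01,0,0,0,0,0.087],[-0.032,0.01,0,0,0,0,0.087],[-0.032,0.01,0,0,0,0,0.087],[-0.032,0.01,0,0,0,0,0.087],[-0.032,0.01,0,0,0,0,0.087],[-0.032,0.01,0,0,0,0,0.087],[-0.032,0.01,0,0,0,0,0.087],[-0.032,0.01,0,0,0,0,0.087],[-0.032,0.01,0,0,0,0,0.087]]'
```

```text
time_s: 1.07
tool_pos: [0.2421, 0.603, 0.2222]
tool_rot: [-180.0, 0.0, 95.0]
force: [-0.8, -0.7, -0.3]
grip_width: 0.0871
grasp_force: 0.0
time_s: 2.07
tool_pos: [0.3896, 0.2462, 0.2226]
tool_rot: [180.0, -0.0, 95.3]
force: [-0.6, 0.5, -1.1]
grip_width: 0.0869
grasp_force: 0.0
```

```bash
python3 -m jog '[[-0.035,0.011,0,0,0,0,0.087],[-0.035,0.011,0,0,0,0,0.087],[-0.035,0.011,0,0,0,0,0.087],[-0.035,0.011,0,0,0,0,0.087],[-0.035,0.011,0,0,0,0,0.087],[-0.035,0.011,0,0,0,0,0.087],[-0.035,0.011,0,0,0,0,0.087],[-0.035,0.011,0,0,0,0,0.087],[-0.035,0.011,0,0,0,0,0.087],[-0.03,0.01,0,0,0,0,0.087],[-0.02,0.006,0,0,0,0,0.087],[0,0,0,0,0,0,0.087]]'
python3 - <<'E'
from cell import env
import cv2,pickle
pickle.dump(env.get_calibration('wrist'),open('w1.pkl','wb'));cv2.imwrite('pics/w1.png',env.read_camera('wrist'))
E
```

```text
time_s: 3.07
tool_pos: [0.5367, -0.1113, 0.2227]
tool_rot: [180.0, 0.2, 94.8]
force: [0.1, -0.8, -0.2]
grip_width: 0.087
grasp_force: 0.0
```

View pics/w1.png

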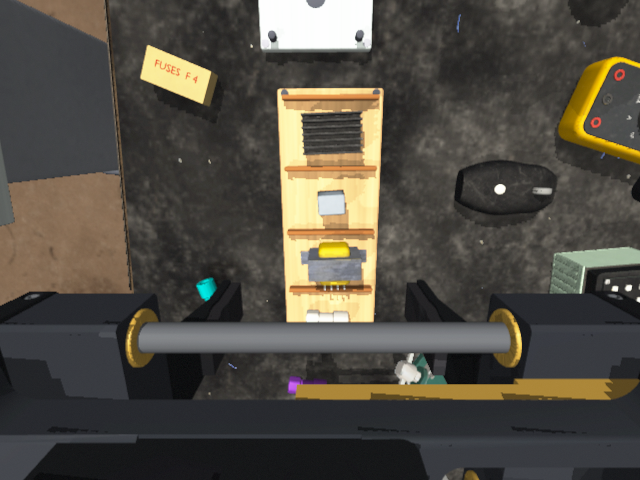

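The wrist view shows the rack square to the image: heat sink top centre (332,133), relay (331,204), transformer core (335,266), adapter (328,317). All are nearly square to the slats.

```bash
python3 - <<'E'
from h import *
import pickle
np.set_printoptions(precision=4,suppress=True)
c=pickle.load(open('w1.pkl','rb'))
a=cv2.imread('pics/w1.png')[80:330,270:400];
cv2.imwrite('pics/w1c.png',cv2.resize(a,None,fx=2.4,fy=2.4,interpolation=cv2.INTER_CUBIC))
for n,uv,z in(('hs',(332,133),.04),('hsL',(305,133),.04),('hsR',(361,133),.04),('relay',(331,204),.046),('trafo',(335,266),.058),('coax',(328,317),.03),('nearleft',(279,89),.012),('farleft',(383,89),.012)): print(n,ray(c,uv,z))
for n,b in (('hs',(.537,-.0244)),('re',(.5433,-.094)),('tr',(.549,-.164)),('co',(.5552,-.2336))):print(n,proj(c,b+(.012,)))
E
```

```text
hs [ 0.5374 -0.0213  0.04  ]
hsL [ 0.511  -0.0235  0.04  ]
hsR [ 0.5658 -0.019   0.04  ]
relay [ 0.5426 -0.0902  0.046 ]
trafo [ 0.5522 -0.1527  0.058 ]
coax [ 0.5518 -0.2279  0.03  ]
nearleft [0.4801 0.0176 0.012 ]
farleft [0.5861 0.0265 0.012 ]
hs [330.6949 136.878 ]
re [330.7074 202.2129]
tr [330.1837 261.179 ]
co [330.1396 314.1539]
```

View pics/w1c.png

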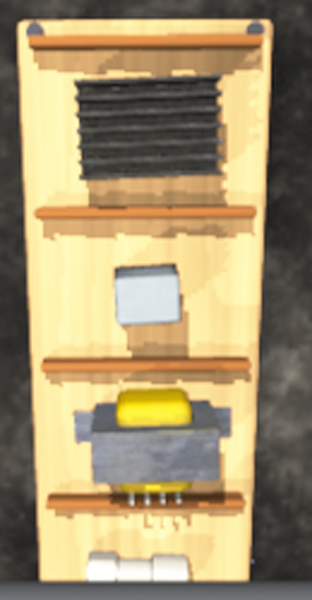

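```bash
python3 -m jog '[[0.01,0.001,0.01,0,0,0,0.087],[0.02,0.0015,0.015,0,0,0,0.087],[0.02,0.0015,0.02,0,0,0,0.087],[0.02,0.0015,0.02,0,0,0,0.087],[0.01,0.001,0.02,0,0,0,0.087],[0.005,0.0005,0.02,0,0,0,0.087],[0.003,0,0.015,0,0,0,0.087],[0,0,0.01,0,0,0,0.087],[0,0,0,0,0,0,0.087],[0,0,0,0,0,0,0.087],[0,0,0,0,0,0,0.087]]'
```

```text
time_s: 4.03
tool_pos: [0.5361, -0.0168, 0.0934]
tool_rot: [179.9, -0.0, 95.1]
force: [-0.2, 0.8, 0.8]
grip_width: 0.0871
grasp_force: 0.0
```

```bash
python3 -m jog '[[-0.006,0.0005,0.008,0,0,0,0.087],[0,0,0.014,0,0,0,0.087],[0,0,0.018,0,0,0,0.087],[0,0,0.016,0,0,0,0.087],[0,0,0.01,0,0,0,0.087],[0,0,0.006,0,0,0,0.087],[0,0,0.003,0,0,0,0.087],[0,0,0,0,0,0,0.087],[0,0,0,0,0,0,0.087]]'
```

```text
time_s: 4.78
tool_pos: [0.5372, -0.0233, 0.0182]
tool_rot: [179.9, -0.0, 95.1]
force: [-0.2, 0.5, -0.1]
grip_width: 0.0873
grasp_force: 0.0
```

```bash
python3 -m jog '[[0,0,0,0,0,0,0.04],[0,0,0,0,0,0,0.04],[0,0,0,0,0,0,0.04],[0,0,0,0,0,0,0.04],[0,0,0,0,0,0,0.04],[0,0,0,0,0,0,0.04],[0,0,0,0,0,0,0.04],[0,0,0,0,0,0,0.04]]' 20
```

```text
time_s: 5.45
tool_pos: [0.5368, -0.0231, 0.0178]
tool_rot: [180.0, -0.0, 95.1]
force: [0.2, 0.3, 2.2]
grip_width: 0.0598
grasp_force: 19.9
```

Heat sink is gripped at 59.8 mm. I'll lift it and carry it to the right end of the post rack (0.5107, 0.0995).

```bash
python3 -m jog '[[0,0,-0.005,0,0,0,0.04],[0,0,-0.015,0,0,0,0.04],[0,0,-0.02,0,0,0,0.04],[0.005,-0.001,-0.02,0,0,0,0.04],[0.015,-0.002,-0.015,0,0,0,0.04],[0.025,-0.003,-0.005,0,0,0,0.04],[0.03,-0.003,0,0,0,0,0.04],[0.025,-0.003,0,0,0,0,0.04],[0.015,-0.002,0,0,0,0,0.04],[0.01,-0.001,0,0,0,0,0.04],[0,0,0,0,0,0,0.04],[0,0,0,0,0,0,0.04]]'
python3 - <<'E'
from cell import env
import cv2,pickle
pickle.dump(env.get_calibration('wrist'),open('w2.pkl','wb'));cv2.imwrite('pics/w2.png',env.read_camera('wrist'))
print(env.get_obs()['tool_pos'])
E
```

```text
time_s: 6.45
tool_pos: [0.5105, 0.0995, 0.0975]
tool_rot: [-180.0, 0.0, 95.1]
force: [0.0, -0.6, -0.9]
grip_width: 0.0596
grasp_force: 19.9
[0.51069048 0.09860979 0.09754408]
```

View pics/w2.png

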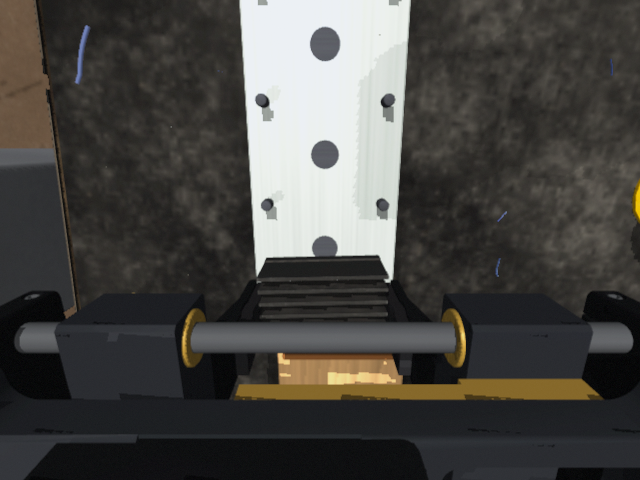

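The wrist view shows the heat sink held square, with post-rack marks at (325,44), (325,154) and about (325,248).

```bash
python3 - <<'E'
from h import *
import pickle
c=pickle.load(open('w2.pkl','rb'))
for uv in((325,44),(325,154),(325,248)):print(ray(c,uv,.012))
E
python3 -m jog '[[0,0,0.005,0,0,0,0.04],[0,0,0.012,0,0,0,0.04],[0,0,0.016,0,0,0,0.04],[0,0,0.016,0,0,0,0.04],[0,0,0.008,0,0,0,0.04],[0,0,0,0,0,0,0.04],[0,0,0,0,0,0,0.04]]'
```

```text
[0.49865273 0.24136994 0.012     ]
[0.50495947 0.17179594 0.012     ]
[0.51132963 0.1015223  0.012     ]
time_s: 7.08
tool_pos: [0.5102, 0.0992, 0.0399]
tool_rot: [-179.9, 0.1, 95.0]
force: [0.8, 0.3, -0.6]
grip_width: 0.0599
grasp_force: 19.9
```

```bash
python3 -m jog '[[0.001,0,0.008,0,0,0,0.04],[0,0,0.008,0,0,0,0.04],[0,0,0.0045,0,0,0,0.04],[0,0,0.001,0,0,0,0.04],[0,0,0,0,0,0,0.04],[0,0,0,0,0,0,0.04]]'
```

```text
time_s: 7.58
tool_pos: [0.5106, 0.1011, 0.0192]
tool_rot: [180.0, -0.0, 95.1]
force: [-0.1, 0.4, -1.5]
grip_width: 0.0595
grasp_force: 19.9
```

```bash
python3 -m jog '[[0,0,0.001,0,0,0,0.087],[0,0,0,0,0,0,0.087],[0,0,0,0,0,0,0.087],[0,0,0,0,0,0,0.087],[0,0,0,0,0,0,0.087],[0,0,-0.01,0,0,0,0.087],[0,0,-0.02,0,0,0,0.087],[0,0,-0.02,0,0,0,0.087],[0,0,-0.02,0,0,0,0.087],[0,0,-0.01,0,0,0,0.087]]'
python3 -m jog '[[-0.01,0.001,0,0,0,0,0.087],[-0.02,0.0015,0,0,0,0,0.087],[-0.025,0.002,0,0,0,0,0.087],[-0.03,0.0025,0,0,0,0,0.087],[-0.03,0.0025,0,0,0,0,0.087],[-0.03,0.0025,0,0,0,0,0.087],[-0.025,0.0015,0,0,0,0,0.087],[-0.015,0.001,0,0,0,0,0.087],[-0.01,0.0005,0,0,0,0,0.087],[0,0,0,0,0,0,0.087],[0,0,0,0,0,0,0.087]]'
```

```text
time_s: 8.42
tool_pos: [0.5119, 0.1012, 0.1011]
tool_rot: [179.8, -0.1, 95.1]
force: [1.3, -0.3, -0.0]
grip_width: 0.0869
grasp_force: 0.0
time_s: 9.33
tool_pos: [0.5421, -0.0918, 0.0974]
tool_rot: [-179.9, -0.0, 95.1]
force: [0.1, 0.5, 0.1]
grip_width: 0.0872
grasp_force: 0.0
```

```bash
python3 -m jog '[[0,0.0005,0.008,0,0,0,0.087],[0,0,0.016,0,0,0,0.087],[0,0,0.02,0,0,0,0.087],[0,0,0.018,0,0,0,0.087],[0,0,0.01,0,0,0,0.087],[0,0,0.005,0,0,0,0.087],[0,0,0.002,0,0,0,0.087],[0,0,0,0,0,0,0.087]]'
python3 -m jog '[[0,0,0,0,0,0,0.015],[0,0,0,0,0,0,0.015],[0,0,0,0,0,0,0.015],[0,0,0,0,0,0,0.015],[0,0,0,0,0,0,0.015],[0,0,0,0,0,0,0.015],[0,0,0,0,0,0,0.015],[0,0,0,0,0,0,0.015],[0,0,0,0,0,0,0.015],[0,0,0,0,0,0,0.015]]' 15
```

```text
time_s: 10.0
tool_pos: [0.5433, -0.0914, 0.019]
tool_rot: [-180.0, -0.0, 95.1]
force: [-0.4, -0.3, 0.2]
grip_width: 0.0867
grasp_force: 0.0
time_s: 10.83
tool_pos: [0.5432, -0.0918, 0.019]
tool_rot: [-180.0, -0.0, 95.1]
force: [0.3, -0.6, 0.1]
grip_width: 0.0293
grasp_force: 14.8
```

Relay is gripped at 29.3 mm. It goes to the second bay from the right (0.505, 0.1705).

```bash
python3 -m jog '[[0,0,-0.005,0,0,0,0.015],[0,0,-0.015,0,0,0,0.015],[0,0,-0.02,0,0,0,0.015],[0,0,-0.02,0,0,0,0.015],[0.005,-0.0005,-0.015,0,0,0,0.015],[0.015,-0.001,-0.005,0,0,0,0.015],[0.02,-0.0015,0,0,0,0,0.015],[0.025,-0.0015,0,0,0,0,0.015],[0.03,-0.002,0,0,0,0,0.015],[0.03,-0.002,0,0,0,0,0.015],[0.03,-0.002,0,0,0,0,0.015],[0.03,-0.0015,0,0,0,0,0.015]]'
python3 -m jog '[[0.025,-0.001,0,0,0,0,0.015],[0.025,-0.001,0,0,0,0,0.015],[0.015,-0.001,0,0,0,0,0.015],[0.01,0,0,0,0,0,0.015],[0.005,0,0,0,0,0,0.015],[0,0,0,0,0,0,0.015],[0,0,0,0,0,0,0.015]]'
```

```text
time_s: 11.83
tool_pos: [0.5144, 0.0927, 0.0995]
tool_rot: [180.0, -0.0, 95.1]
force: [0.5, -0.1, 0.5]
grip_width: 0.0295
grasp_force: 14.8
time_s: 12.42
tool_pos: [0.505, 0.1696, 0.0991]
tool_rot: [180.0, 0.0, 95.0]
force: [0.2, -0.8, -0.5]
grip_width: 0.0294
grasp_force: 14.8
```

Lowering by 0.079.

```bash
python3 -m jog '[[0.001,0,0.008,0,0,0,0.015],[0,0,0.016,0,0,0,0.015],[0,0,0.02,0,0,0,0.015],[0,0,0.016,0,0,0,0.015],[0,0,0.01,0,0,0,0.015],[0,0,0.006,0,0,0,0.015],[0,0,0.003,0,0,0,0.015],[0,0,0,0,0,0,0.015],[0,0,0,0,0,0,0.015]]'
```

```text
time_s: 13.17
tool_pos: [0.5053, 0.1718, 0.0207]
tool_rot: [179.9, -0.0, 95.1]
force: [-1.0, 0.3, -1.9]
grip_width: 0.0294
grasp_force: 14.8
```

```bash
python3 -m jog '[[0,0,0.001,0,0,0,0.015],[0,0,0,0,0,0,0.015],[0,0,0,0,0,0,0.06],[0,0,0,0,0,0,0.087],[0,0,0,0,0,0,0.087],[0,0,0,0,0,0,0.087],[0,0,0,0,0,0,0.087],[0,0,-0.01,0,0,0,0.087],[0,0,-0.02,0,0,0,0.087],[0,0,-0.025,0,0,0,0.087],[0,0,-0.025,0,0,0,0.087],[0,0,-0.01,0,0,0,0.087]]'
python3 -m jog '[[-0.01,0.0005,0,0,0,0,0.087],[-0.02,0.001,0,0,0,0,0.087],[-0.03,0.001,0,0,0,0,0.087],[-0.035,0.002,0,0,0,0,0.087],[-0.035,0.002,0,0,0,0,0.087],[-0.035,0.002,0,0,0,0,0.087],[-0.035,0.002,0,0,0,0,0.087],[-0.035,0.002,0,0,0,0,0.087],[-0.035,0.001,0,0,0,0,0.087],[-0.03,0.001,0,0,0,0,0.087],[-0.02,0.001,0,0,0,0,0.087],[-0.01,0,0,0,0,0,0.087]]'
python3 - <<'E'
from cell import env
import cv2,pickle
pickle.dump(env.get_calibration('wrist'),open('w3.pkl','wb'));cv2.imwrite('pics/w3.png',env.read_camera('wrist'))
print(env.get_obs()['tool_pos'])
cv2.imwrite('pics/scene3.png',env.read_camera('scene')[195:345,135:435].repeat(2,0).repeat(2,1))
E
```

```text
time_s: 14.17
tool_pos: [0.5067, 0.1723, 0.113]
tool_rot: [179.7, -0.1, 95.1]
force: [1.3, -0.5, 0.8]
grip_width: 0.0845
grasp_force: 0.0
time_s: 15.17
tool_pos: [0.5478, -0.1602, 0.108]
tool_rot: [-179.9, 0.1, 94.8]
force: [-0.1, -0.3, 0.4]
grip_width: 0.087
grasp_force: 0.0
[ 0.54781855 -0.16066688  0.10813974]
```

View pics/scene3.png

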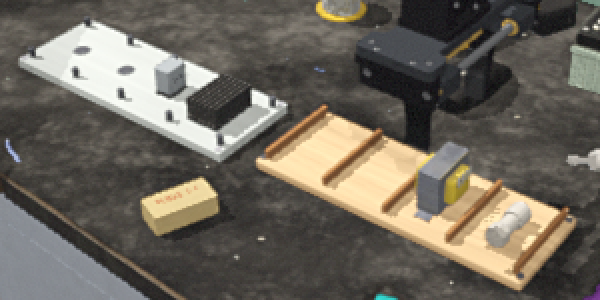

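Heat sink and relay stand square in the two right-hand bays. Now descending on the transformer.

```bash
python3 -m jog '[[-0.001,0.002,0.008,0,0,0,0.087],[0,0,0.016,0,0,0,0.087],[0,0,0.02,0,0,0,0.087],[0,0,0.02,0,0,0,0.087],[0,0,0.012,0,0,0,0.087],[0,0,0.006,0,0,0,0.087],[0,0,0.003,0,0,0,0.087],[0,0,0,0,0,0,0.087]]'
python3 -m jog '[[0,0,0,0,0,0,0.045],[0,0,0,0,0,0,0.045],[0,0,0,0,0,0,0.045],[0,0,0,0,0,0,0.045],[0,0,0,0,0,0,0.045],[0,0,0,0,0,0,0.045],[0,0,0,0,0,0,0.045],[0,0,0,0,0,0,0.045],[0,0,0,0,0,0,0.045]]' 45
```

```text
time_s: 15.93
tool_pos: [0.5515, -0.1556, 0.0238]
tool_rot: [-180.0, -0.0, 95.2]
force: [-0.1, -0.1, 0.3]
grip_width: 0.0871
grasp_force: 0.0
time_s: 16.68
tool_pos: [0.5519, -0.1564, 0.0244]
tool_rot: [180.0, 0.0, 95.1]
force: [0.9, -0.0, 2.0]
grip_width: 0.0557
grasp_force: 44.8
```

The arm had not settled when I read it, so the grip is about 5 mm off centre. I'll regrip.

```bash
python3 -m jog '[[0,0,0,0,0,0,0.087],[0,0,0,0,0,0,0.087],[0,0,0,0,0,0,0.087],[0,0,0,0,0,0,0.087],[-0.005,0,0.001,0,0,0,0.087],[0,0,0,0,0,0,0.087],[0,0,0,0,0,0,0.087]]'
python3 -m jog '[[0,0,0,0,0,0,0.045],[0,0,0,0,0,0,0.045],[0,0,0,0,0,0,0.045],[0,0,0,0,0,0,0.045],[0,0,0,0,0,0,0.045],[0,0,0,0,0,0,0.045],[0,0,0,0,0,0,0.045],[0,0,0,0,0,0,0.045],[0,0,0,0,0,0,0.045]]' 45
```

```text
time_s: 17.27
tool_pos: [0.5517, -0.1619, 0.0229]
tool_rot: [-180.0, 0.0, 95.1]
force: [0.5, -0.2, -0.1]
grip_width: 0.0856
grasp_force: 0.0
time_s: 18.02
tool_pos: [0.5521, -0.1612, 0.0231]
tool_rot: [180.0, -0.0, 95.1]
force: [0.7, 0.2, -0.1]
grip_width: 0.0555
grasp_force: 44.9
```

```bash
python3 -m jog '[[0,0,-0.005,0,0,0,0.045],[0,0,-0.01,0,0,0,0.045],[0,0,-0.02,0,0,0,0.045],[0,0,-0.02,0,0,0,0.045],[0,0,-0.02,0,0,0,0.045],[0,0,-0.01,0,0,0,0.045],[0.01,-0.0005,-0.005,0,0,0,0.045],[0.02,-0.001,0,0,0,0,0.045],[0.03,-0.001,0,0,0,0,0.045],[0.03,-0.0015,0,0,0,0,0.045],[0.03,-0.0015,0,0,0,0,0.045],[0.03,-0.0015,0,0,0,0,0.045]]'
python3 -m jog '[[0.03,-0.0015,0,0,0,0,0.045],[0.03,-0.0015,0,0,0,0,0.045],[0.03,-0.0015,0,0,0,0,0.045],[0.03,-0.0015,0,0,0,0,0.045],[0.03,-0.0015,0,0,0,0,0.045],[0.03,-0.0015,0,0,0,0,0.045],[0.03,-0.0015,0,0,0,0,0.045],[0.02,-0.001,0,0,0,0,0.045],[0.015,-0.001,0,0,0,0,0.045],[0.01,0,0,0,0,0,0.045],[0,0,0,0,0,0,0.045],[0,0,0,0,0,0,0.045]]'
```

```text
time_s: 19.02
tool_pos: [0.5307, -0.0114, 0.113]
tool_rot: [-180.0, -0.0, 95.1]
force: [0.4, 0.0, -3.8]
grip_width: 0.0558
grasp_force: 44.9
time_s: 20.02
tool_pos: [0.4967, 0.2392, 0.1129]
tool_rot: [-180.0, 0.1, 95.1]
force: [0.1, -0.7, -4.8]
grip_width: 0.0557
grasp_force: 44.9
```

```bash
python3 -m jog '[[0.0005,0.001,0.008,0,0,0,0.045],[0,0,0.016,0,0,0,0.045],[0,0,0.02,0,0,0,0.045],[0,0,0.018,0,0,0,0.045],[0,0,0.01,0,0,0,0.045],[0,0,0.006,0,0,0,0.045],[0,0,0.005,0,0,0,0.045],[0,0,0.003,0,0,0,0.045],[0,0,0,0,0,0,0.045],[0,0,0,0,0,0,0.045]]'
```

```text
time_s: 20.85
tool_pos: [0.498, 0.2411, 0.0277]
tool_rot: [179.9, -0.0, 95.1]
force: [0.1, 0.8, -4.3]
grip_width: 0.0558
grasp_force: 44.9
```

```bash
python3 -m jog '[[0,0,0.002,0,0,0,0.045],[0,0,0.0015,0,0,0,0.045],[0,0,0.001,0,0,0,0.045],[0,0,0,0,0,0,0.045],[0,0,0,0,0,0,0.045]]'
```

```text
time_s: 21.27
tool_pos: [0.4977, 0.2412, 0.0231]
tool_rot: [180.0, -0.0, 95.1]
force: [-0.5, 0.0, 1.0]
grip_width: 0.0559
grasp_force: 44.9
```

```bash
python3 -m jog '[[0,0,0,0,0,0,0.065],[0,0,0,0,0,0,0.087],[0,0,0,0,0,0,0.087],[0,0,0,0,0,0,0.087],[0,0,0,0,0,0,0.087],[0,0,-0.01,0,0,0,0.087],[0,0,-0.02,0,0,0,0.087],[0,0,-0.025,0,0,0,0.087],[0,0,-0.02,0,0,0,0.087],[0,0,-0.01,0,0,0,0.087],[-0.01,0,-0.005,0,0,0,0.087],[-0.02,0.0005,0,0,0,0,0.087]]'
python3 -m jog '[[-0.03,0.001,0,0,0,0,0.087],[-0.035,0.001,0,0,0,0,0.087],[-0.035,0.001,0,0,0,0,0.087],[-0.035,0.001,0,0,0,0,0.087],[-0.035,0.001,0,0,0,0,0.087],[-0.035,0.001,0,0,0,0,0.087],[-0.035,0.001,0,0,0,0,0.087],[-0.035,0.001,0,0,0,0,0.087],[-0.035,0.001,0,0,0,0,0.087],[-0.035,0.001,0,0,0,0,0.087],[-0.035,0.001,0,0,0,0,0.087],[-0.03,0.001,0,0,0,0,0.087]]'
python3 -m jog '[[-0.02,0.001,0,0,0,0,0.087],[-0.01,0,0,0,0,0,0.087],[0,0,0,0,0,0,0.087],[0,0,0,0,0,0,0.087],[0,0,0,0,0,0,0.087]]'
```

```text
time_s: 22.27
tool_pos: [0.5007, 0.2134, 0.1137]
tool_rot: [179.9, -0.1, 95.4]
force: [0.5, 0.6, -0.1]
grip_width: 0.087
grasp_force: 0.0
time_s: 23.27
tool_pos: [0.5475, -0.1994, 0.1119]
tool_rot: [-179.9, 0.0, 95.0]
force: [-0.0, 0.3, -0.2]
grip_width: 0.0868
grasp_force: 0.0
time_s: 23.68
tool_pos: [0.5526, -0.2239, 0.112]
tool_rot: [-180.0, -0.1, 95.2]
force: [-1.0, 0.1, 0.0]
grip_width: 0.0871
grasp_force: 0.0
```

```bash
python3 -m jog '[[-0.004,0,0.008,0,0,0,0.087],[-0.004,0,0.016,0,0,0,0.087],[0,0,0.02,0,0,0,0.087],[0,0,0.02,0,0,0,0.087],[0,0,0.016,0,0,0,0.087],[0,0,0.008,0,0,0,0.087],[0,0,0.004,0,0,0,0.087],[0,0,0.002,0,0,0,0.087],[0,0,0,0,0,0,0.087],[0,0,0,0,0,0,0.087]]'
```

```text
time_s: 24.52
tool_pos: [0.5541, -0.2341, 0.0194]
tool_rot: [179.9, 0.0, 95.1]
force: [0.7, -0.5, -0.1]
grip_width: 0.087
grasp_force: 0.0
```

```bash
python3 -m jog '[[0.0015,0,0.003,0,0,0,0.087],[0,0,0,0,0,0,0.087],[0,0,0,0,0,0,0.035],[0,0,0,0,0,0,0.035],[0,0,0,0,0,0,0.035],[0,0,0,0,0,0,0.035],[0,0,0,0,0,0,0.035],[0,0,0,0,0,0,0.035],[0,0,0,0,0,0,0.035],[0,0,0,0,0,0,0.035],[0,0,0,0,0,0,0.035]]' 20
```

```text
time_s: 25.43
tool_pos: [0.5532, -0.2325, 0.0156]
tool_rot: [-180.0, -0.0, 95.1]
force: [0.3, 0.2, -0.6]
grip_width: 0.05
grasp_force: 19.9
```

```bash
python3 -m jog '[[0,0,-0.005,0,0,0,0.035],[0,0,-0.015,0,0,0,0.035],[0,0,-0.02,0,0,0,0.035],[0,0,-0.02,0,0,0,0.035],[0,0,-0.02,0,0,0,0.035],[0,0,-0.015,0,0,0,0.035],[0.01,0,-0.005,0,0,0,0.035],[0.02,-0.0005,0,0,0,0,0.035],[0.03,-0.001,0,0,0,0,0.035],[0.035,-0.001,0,0,0,0,0.035],[0.035,-0.001,0,0,0,0,0.035],[0.035,-0.001,0,0,0,0,0.035]]'
python3 -m jog '[[0.035,-0.001,0,0,0,0,0.035],[0.035,-0.001,0,0,0,0,0.035],[0.035,-0.001,0,0,0,0,0.035],[0.035,-0.001,0,0,0,0,0.035],[0.035,-0.001,0,0,0,0,0.035],[0.035,-0.001,0,0,0,0,0.035],[0.035,-0.001,0,0,0,0,0.035],[0.035,-0.001,0,0,0,0,0.035],[0.035,-0.001,0,0,0,0,0.035],[0.03,0,0,0,0,0,0.035],[0.02,0,0,0,0,0,0.035],[0.01,0,0,0,0,0,0.035]]'
python3 -m jog '[[0,0,0,0,0,0,0.035],[0,0,0,0,0,0,0.035],[0,0,0,0,0,0,0.035]]'
```

```text
time_s: 26.43
tool_pos: [0.5332, -0.0663, 0.1157]
tool_rot: [180.0, -0.0, 95.1]
force: [0.2, 0.4, -0.6]
grip_width: 0.0498
grasp_force: 19.9
time_s: 27.43
tool_pos: [0.4897, 0.3087, 0.1155]
tool_rot: [-180.0, -0.1, 95.4]
force: [-0.0, -0.3, -0.5]
grip_width: 0.0494
grasp_force: 19.9
time_s: 27.68
tool_pos: [0.4923, 0.3019, 0.1156]
tool_rot: [-180.0, 0.1, 94.9]
force: [-0.0, -0.3, -0.0]
grip_width: 0.0499
grasp_force: 19.9
```

```bash
python3 -m jog '[[0.003,0,0.008,0,0,0,0.035],[0.003,0,0.016,0,0,0,0.035],[0,0,0.02,0,0,0,0.035],[0,0,0.016,0,0,0,0.035],[0,0,0.01,0,0,0,0.035],[0,0,0.005,0,0,0,0.035],[0,0,0,0,0,0,0.035],[0,0,0,0,0,0,0.035],[0,0,0,0,0,0,0.035]]'
python3 - <<'E'
from cell import env
import cv2
cv2.imwrite('pics/scene4.png',cv2.resize(env.read_camera('scene')[195:345,135:435],None,fx=2.6,fy=2.6,interpolation=cv2.INTER_CUBIC))
E
```

```text
time_s: 28.43
tool_pos: [0.4921, 0.3104, 0.0416]
tool_rot: [179.9, -0.1, 95.1]
force: [-0.1, 0.1, -0.4]
grip_width: 0.0495
grasp_force: 19.9
```

View pics/scene4.png

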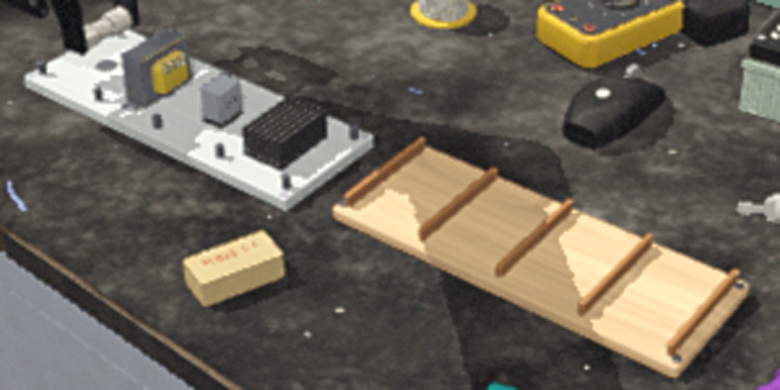

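The transformer, relay and heat sink are in place, and the adapter is held above the mark at (107,66). I'll lower it the remaining 26 mm.

```bash
python3 -m jog '[[0,0,0.008,0,0,0,0.035],[0,0,0.008,0,0,0,0.035],[0,0,0.005,0,0,0,0.035],[0,0,0.003,0,0,0,0.035],[0,0,0.001,0,0,0,0.035],[0,0,0,0,0,0,0.035],[0,0,0,0,0,0,0.035]]'
```

```text
time_s: 29.07
tool_pos: [0.4909, 0.31, 0.0155]
tool_rot: [-180.0, 0.0, 95.1]
force: [-0.5, -0.0, 1.9]
grip_width: 0.0496
grasp_force: 19.9
```

```bash
python3 -m jog '[[0,0,0,0,0,0,0.06],[0,0,0,0,0,0,0.087],[0,0,0,0,0,0,0.087],[0,0,0,0,0,0,0.087],[0,0,0,0,0,0,0.087],[0,0,-0.01,0,0,0,0.087],[0,0,-0.02,0,0,0,0.087],[0,0,-0.025,0,0,0,0.087],[0,0,-0.03,0,0,0,0.087],[0,0,-0.03,0,0,0,0.087],[0,0,-0.025,0,0,0,0.087],[0,0,-0.01,0,0,0,0.087]]'
python3 -m jog '[[-0.01,0,0,0,0,0,0.087],[-0.02,0,-0.01,0,0,0,0.087],[-0.03,0,-0.02,0,0,0,0.087],[-0.03,0,-0.02,0,0,0,0.087],[-0.03,0,-0.01,0,0,0,0.087],[-0.03,0,0,0,0,0,0.087],[-0.03,0,0,0,0,0,0.087],[-0.03,0,0,0,0,0,0.087],[-0.02,0,0,0,0,0,0.087],[-0.01,0,0,0,0,0,0.087],[0,0,0,0,0,0,0.087],[0,0,0,0,0,0,0.087]]'
python3 - <<'E'
from cell import env
import cv2,pickle
pickle.dump(env.get_calibration('wrist'),open('w5.pkl','wb'));a=env.read_camera('wrist');cv2.imwrite('pics/w5full.png',a)
cv2.imwrite('pics/w5.png',cv2.resize(a[0:330,180:500],None,fx=1.8,fy=1.8,interpolation=cv2.INTER_CUBIC))
E
```

```text
time_s: 30.07
tool_pos: [0.4933, 0.3111, 0.1705]
tool_rot: [179.7, -0.2, 95.1]
force: [0.6, 0.4, 0.6]
grip_width: 0.0868
grasp_force: 0.0
time_s: 31.07
tool_pos: [0.512, 0.0716, 0.2248]
tool_rot: [-179.9, -0.0, 95.1]
force: [0.1, 1.0, 0.6]
grip_width: 0.0871
grasp_force: 0.0
```

View pics/w5.png

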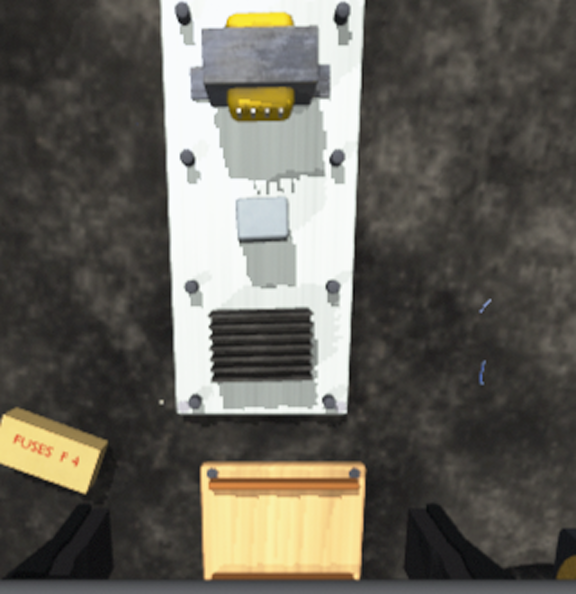

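All three visible parts are square in their bays: heat sink top (262,345), relay (262,219), transformer core top (260,52). Next I'll compute their offsets and view the adapter from the scene camera.

```bash
python3 - <<'E'
from cell import env
from h import *
import pickle
c=pickle.load(open('w5.pkl','rb'))
f=lambda u,v:((u+.5)/1.8-.5+180,(v+.5)/1.8-.5)
o=np.array([.5017,.2055]);t=.09
R=np.array([[np.cos(t),-np.sin(t)],[np.sin(t),np.cos(t)]])
pr=lambda n,p:print(n,np.round((p[:2]-o)@R*1000,1))
for n,uv,z in(('hs',(262,345),.04),('relay',(262,219),.046),('trafo',(260,52),.058),('post -42,-140',(195,402),.024),('post 42,-140',(329,401),.024),('post -42,0',(187,157),.024),('post 42,0',(338,157),.024)):pr(n,ray(c,f(*uv),z))
cv2.imwrite('pics/s6.png',cv2.resize(env.read_camera('scene')[185:290,135:295],None,fx=4.5,fy=4.5,interpolation=cv2.INTER_CUBIC))
E
```

```text
hs [  -0.3 -101.2]
relay [ -0.3 -33.4]
trafo [-1.3 41.1]
post -42,-140 [ -41.7 -138.4]
post 42,-140 [  41.2 -137.8]
post -42,0 [-41.7   0.4]
post 42,0 [41.8  0.2]
```

View pics/s6.png

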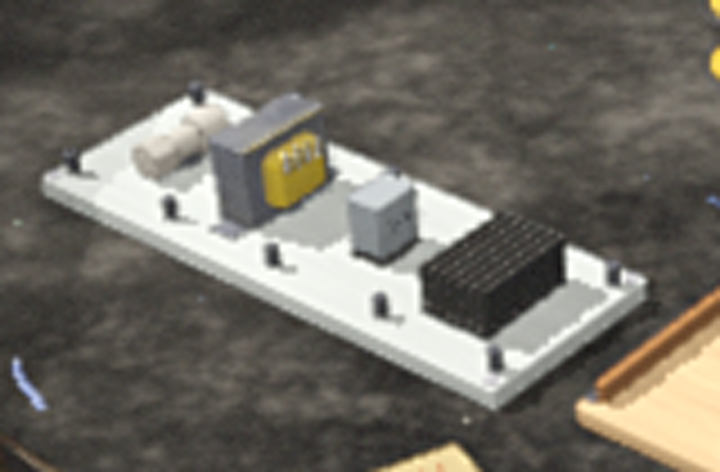

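The adapter lies straight in the left bay, with its top around (183,136), and the transformer top is at (270,120). A quick numeric check of both.

```bash
python3 - <<'E'
from cell import env
from h import *
c=env.get_calibration('scene')
f=lambda u,v:((u+.5)/4.5-.5+135,(v+.5)/4.5-.5+185)
o=np.array([.5017,.2055]);t=.09
R=np.array([[np.cos(t),-np.sin(t)],[np.sin(t),np.cos(t)]])
pr=lambda n,p:print(n,np.round((p[:2]-o)@R*1000,1))
for n,uv,z in(('hs',(493,244),.04),('relay',(383,193),.046),('trafo',(270,120),.058),('coax',(183,134),.034),('post-42,140',(71,153),.024),('post42,140',(197,89),.024),('post -42,0',(272,246),.024)):pr(n,ray(c,f(*uv),z))
print(env.get_obs()['time_s'],env.get_obs()['tool_pos'])
E
```

```text
hs [   3.6 -101.9]
relay [ -1.1 -37.8]
trafo [ 1.4 37.4]
coax [-6.9 93. ]
post-42,140 [-42.1 137.3]
post42,140 [ 39.5 133.6]
post -42,0 [-42.2  -2.7]
31.1667 [0.51209616 0.07310664 0.22496729]
```

The adapter's y reading is near the limit and uncertain, so I'll check it from above with the wrist camera.

```bash
python3 -m jog '[[0.01,0,0,0,0,0,0.087],[0.02,0,0,0,0,0,0.087],[0.03,0,0,0,0,0,0.087],[0.03,0,0,0,0,0,0.087],[0.03,0,0,0,0,0,0.087],[0.03,0,0,0,0,0,0.087],[0.02,0,0,0,0,0,0.087],[0.01,0,0,0,0,0,0.087],[0,0,0,0,0,0,0.087],[0,0,0,0,0,0,0.087]]'
python3 - <<'E'
from cell import env
import cv2,pickle
pickle.dump(env.get_calibration('wrist'),open('w7.pkl','wb'));a=env.read_camera('wrist')
cv2.imwrite('pics/w7.png',cv2.resize(a[0:330,180:500],None,fx=1.8,fy=1.8,interpolation=cv2.INTER_CUBIC))
E
```

```text
time_s: 32.0
tool_pos: [0.4963, 0.2505, 0.2253]
tool_rot: [-180.0, 0.1, 95.2]
force: [0.1, -0.4, 0.5]
grip_width: 0.0874
grasp_force: 0.0
```

View pics/w7.png

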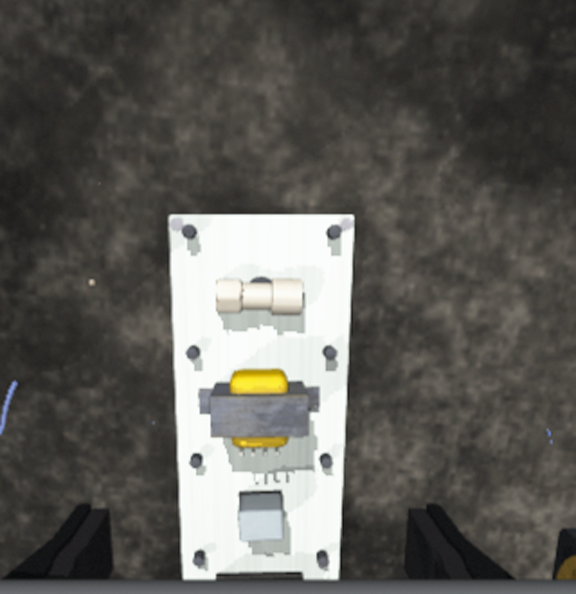

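From above, the adapter axis (row 296) sits between the post rows 232 and 353. That puts it at about y = 102 mm, within tolerance, square and over its mark. All four parts are in place, so I'm handing in.

```bash
python3 -c "
from cell import env
print(env.sign_off())"
```

```text
the job is handed in; nothing more can be done
None
```

All four parts now stand in reverse order in the aluminium rack (left to right: coax adapter, transformer, relay, heat sink), each within about 7 mm of its bay centre by camera; I handed the job in at about 32 s and got no verdict back.

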